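# Sort three fired pots onto their own kiln tiles

## Task

Three fired terracotta pots each stand on the wrong grey kiln tile: move them round until the round pot stands upright in the middle of the round tile, the square pot in the middle of the square tile and the oblong pot in the middle of the oblong tile, its long side along the tile's long side. Park a pot in the middle of the empty slatted wooden rack and let go of it there to free a tile, leave the rack empty at the end, and never set a pot on the bare bench or tip one over. Leave the white bowl, the knife and the clay block where they are.

Things in the scene. Friction and masses are not known exactly. Their poses are not given: they have to be found in the camera images.
- round_pot_mid (a point): Round pot: a plain upright terracotta cylinder, 50 mm in diameter, 80 mm tall, wall 5 mm. Hollow and open at the top, 150 to 310 g, rough terracotta. It starts upright on a tile that is not its own. This point is its centre, half-way up (40 mm above its foot); z up.
- square_pot_mid (a point): Square pot: terracotta, 50 x 50 mm seen from above, 62 mm tall, wall 6 mm. Hollow and open at the top, 150 to 310 g, rough terracotta. It starts upright on a tile that is not its own. This point is its centre, half-way up (31 mm above its foot); x and y are square to its sides, z up.
- oblong_pot_mid (a point): Oblong pot: a small terracotta trough, 96 mm long (its x), 46 mm wide (its y), 52 mm tall, wall 6 mm. Hollow and open at the top, 150 to 310 g, rough terracotta. It starts upright on a tile that is not its own. This point is its centre, half-way up (26 mm above its foot); z up.
- round_tile: Round dark grey kiln tile, 130 mm in diameter, fixed to the bench, top face 15 mm above the bench. Origin: centre of its underside, on the bench; z up.
- square_tile: Square dark grey kiln tile, 120 x 120 mm, fixed to the bench, top face 15 mm above the bench. Origin: centre of its underside, on the bench; z up, x and y square to its sides.
- oblong_tile: Oblong dark grey kiln tile, 160 mm long (its x), 90 mm wide (its y), fixed to the bench, top face 15 mm above the bench. Origin: centre of its underside, on the bench; z up.
- rack: Slatted wooden drying rack, 130 x 130 mm, five flat slats 17 mm wide with 11 mm gaps; a pot stands level on it anywhere near the middle. It starts empty. It is fixed to the bench, top face 15 mm above the bench. Origin: centre of its underside, on the bench; z up.
- water_bowl: Bystander: empty white ceramic bowl, 90 mm across the rim, 45 mm tall, loose on the bench. Origin: centre of its underside.
- knife: Bystander: potter's knife with a wooden handle, lying on the bench, 163 mm long (its x), 16 mm wide, 14 mm high. Origin: on its underside near the middle of its length.
- block: Bystander: block of stiff pale clay, 75 x 50 mm, 40 mm tall, loose on the bench. Origin: centre of its underside.
Things that resemble listed ones, but are neither listed nor needed, are in the scene too. What is shaped like the round_tile but purple is not meant.

How it is judged:
By the outcome, as a careful person would: the job done as asked, in the order asked, and still so for the second after the job is handed in, with the robot touching nothing.
It also fails if it takes over 112 s, if anything falls off the work surface, if the arm or the gripper's body presses on something with over 40 N, if the wrist force passes 120 N, or if a joint passes its speed limit or range.

## Robot

A 7-joint arm with a two-finger parallel gripper is mounted at the origin on the work surface. World frame = base frame: x ahead of the robot, y to its left, z up, the work surface at z = 0. Lengths are in m, angles in rad, forces in N, time in s.
With the tool pointing down it reaches from about 0.425 to 1.025 m from the base axis. Payload 3.6 kg.
Tool frame: the origin (TCP) lies midway between the tips of the shut fingers; the grasp point (between the pads) lies 19 mm behind it; x points along the fingers, y is the direction in which the jaws open and shut, and the axes are right-handed (so a half turn about x gives the same grasp; the last joint's range is limited). The gripper opens to 85 mm and grips with 20 to 120 N. Pads are 22 mm wide; open, the fingers measure 114 mm over their backs; the gripper's body (76 mm by 85 mm) begins 54 mm behind the grasp point. The pads swing forward as they close: fully open they stand 13 mm farther back than shut.
Start: joints at [-1.212, 0.591, 0.048, 1.609, -0.033, 0.943, -0.034], TCP at [0.317, 0.652, 0.208] pointing down, gripper open.
Joint ranges: [-2.69, 2.69], [-0.47, 2.24], [-1.27, 1.36], [0.19, 2.51], [-1.53, 4.68], [0.08, 2.07], [-3.09, 3.09]. Speed limits (rad/s): [2.57, 2.57, 3.14, 3.14, 3.14, 3.14, 3.14].

## Interface

Orientations are given as a rotation vector (axis times angle).
In Python, from rig import ctrl gives the robot as it stands.
- The arm moves only by the tool step_arm, never from a script. Its argument "motion" is text: rows parted by semicolons, each of 4 numbers parted by spaces: the shift along the tool's x, y, z in mm, then the turn about the tool's x in degrees. A call has 1 to 20 rows; each row is the pose to reach, as a shift and turn from the pose commanded when the call began, along the tool's axes at that moment; what a row does not reach only later rows make up. A row lasts 1/10 s, in which the tool goes at most 50 mm and 8.59 degrees, less where a joint would pass 70% of its speed; a pose out of reach is approached as far as the arm can. A call with a gripper value outside its range is refused whole. "gripper" is the opening, from 0 (shut) to 1 (fully open), set as the call begins (left out, the last holds). The fingers move at their own pace and stop on an object; "grip_force" is the grip in N (left out, the last holds). Time passes only in rows, so rows that repeat a pose let the fingers close. It gives the time, the measured TCP pose, the force and the opening at its end, in the units of the state.
- ctrl.sense(): the state, without advancing time (a new reading comes with each control period).
- ctrl.read_camera(name): name is "scene" or "top" or "wrist"; returns a dict with "image" (420x560x3 uint8, red, green, blue), "intrinsics" (3x3 intrinsics, pixels), "dist" ([k1, k2, p1, p2, k3] as OpenCV has them; the pictures are not rectified), "extrinsics" (4x4, takes a point from world to camera coordinates); the wrist camera has in their place "tool_from_camera" (4x4, takes a point from camera to tool coordinates, whose origin is the TCP and whose axes are the tool frame's). Camera axes: x right, y up, looking along -z (the intrinsics and any distortion apply to the point x, -y, -z); pixel columns grow to the right and rows downward; lengths in m; the calibration is good to about 2 mm. A picture is of the moment at which its call begins: read the wrist's pose just before it. There is no depth.
- ctrl.job_done(): hands the job in, once; it reports no verdict.
The state is a dict: "time_s": time; "joints": joint angles; "qvel": joint speeds; "tau": joint torques, N m; "tool_pos": TCP position; "ee_rot": TCP orientation; "wrist_force": force on the tool from outside, world axes, zero at the start; "ft_torque": the same for the moment, N m; "grip_width": opening from 0.0 (shut) to 1.0 (fully open).
Only numpy, scipy, OpenCV 4.12 (cv2) and the standard library are available. Lean on these libraries where they do the work, as an engineer would, in place of code of your own. Each camera call takes 0.05 s, during which the arm holds its last target.

## Working session

There is one attempt and no reset: what is moved stays moved. The work goes in short steps, Python scripts to look and compute and a tool call to move; the robot and the scene stay as the last step left them, time stands still between calls to the robot, and variables do not carry over. Pictures are saved under pics/ and viewed, and the job is handed in when it is done.

Besides the shell and the picture viewer there is one more tool, called after "Emit:" as name(argument=value, ...) on one line, values as JSON. step_arm: Moves the arm, as the interface text tells. Its arguments: {"type":"object","properties":{"motion":{"type":"string"},"gripper":{"type":"number"},"grip_force":{"type":"number"}},"required":["motion"]}

```bash
ls; mkdir -p pics
python3 - <<'E'
from rig import ctrl
import cv2,pickle
s=ctrl.sense();print({k:s[k] for k in('time_s','tool_pos','ee_rot','wrist_force','grip_width')})
for n in('scene','top','wrist'):
    r=ctrl.read_camera(n);cv2.imwrite(f'pics/{n}0.png',r['image'][:,:,::-1]);pickle.dump(r,open(f'{n}0.pkl','wb'))
    print(n,r['intrinsics'],r['dist'],r.get('extrinsics',r.get('tool_from_camera')))
E
```

```text
pics
{'time_s': 0.0, 'tool_pos': array([0.31611542, 0.65147647, 0.20654361]), 'ee_rot': array([ 0.35249253,  1.54201459, -0.3559688 ]), 'wrist_force': array([-0.36534235, -0.4676461 , -0.97169456]), 'grip_width': 1.0023266734641219}
scene [[437.20565852   0.         281.88538672]
 [  0.         437.20565852 212.39788529]
 [  0.           0.           1.        ]] [-0.11176888  0.          0.          0.          0.        ] [[ 0.87993477  0.47507731 -0.00404375 -0.56542829]
 [-0.32072716  0.60028478  0.73266109  0.1175152 ]
 [ 0.35049806 -0.64339703  0.68058164 -1.40167952]
 [ 0.          0.          0.          1.        ]]
top [[388.8373913    0.         278.43248428]
 [  0.         388.8373913  211.4465516 ]
 [  0.           0.           1.        ]] [0.03360554 0.         0.         0.         0.        ] [[-0.03022086 -0.99912431 -0.02893629  0.09158693]
 [ 0.99773425 -0.03189444  0.05923781 -0.59423365]
 [-0.06010884 -0.02708051  0.99782442 -1.08208488]
 [ 0.          0.          0.          1.        ]]
wrist [[300.36390422   0.         280.05264512]
 [  0.         300.36390422 205.92492276]
 [  0.           0.           1.        ]] [0.02179244 0.         0.         0.         0.        ] [[ 2.52733877e-04  3.28132262e-01 -9.44631756e-01 -1.66192506e-01]
 [ 9.99999745e-01  5.48105046e-04  4.57940101e-04  2.41975967e-05]
 [ 6.68022354e-04 -9.44631631e-01 -3.28132040e-01 -8.40817409e-02]
 [ 0.00000000e+00  0.00000000e+00  0.00000000e+00  1.00000000e+00]]
```

View pics/top0.png

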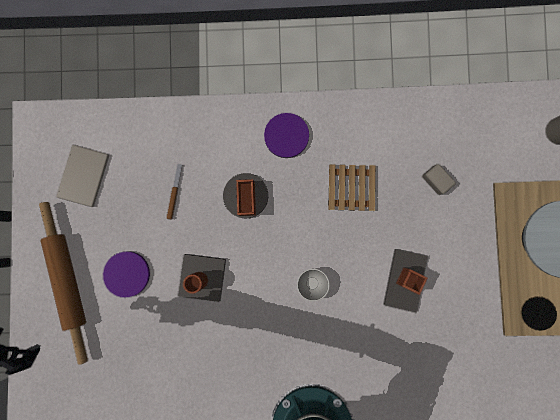

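View pics/scene0.png

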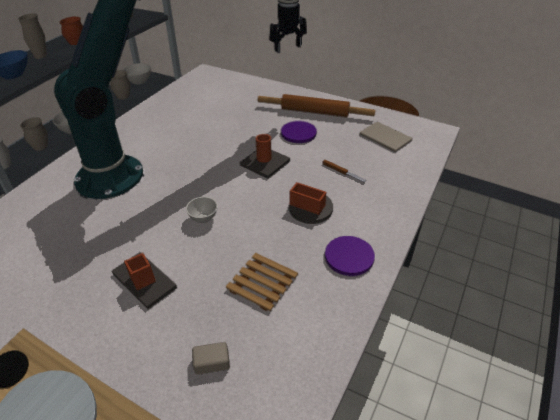

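Run:
```python
import pickle,cv2,numpy as np
r=pickle.load(open('top0.pkl','rb'));im=r['image'][:,:,::-1]
c=[im[150:240,205:325],im[235:325,165:285],im[235:325,350:470],im[145:235,315:435]]
c=[cv2.resize(x,None,fx=3.3,fy=3.3,interpolation=cv2.INTER_CUBIC) for x in c]
cv2.imwrite('pics/crop0.png',np.vstack([np.hstack(c[:2]),np.hstack(c[2:])]))
rgb=r['image'];hsv=cv2.cvtColor(rgb,cv2.COLOR_RGB2HSV)
for n,(u,v) in dict(rt=(230,195),st=(210,262),st2=(215,290),ot=(398,260),sh_arm=(300,312),shadowpot=(207,290),po=(246,210),top=(412,285),bench=(300,220),rack=(335,185)).items(): print(n,rgb[v,u],hsv[v,u])
```

```text
rt [73 71 68] [18 17 73]
st [78 76 72] [20 20 78]
st2 [44 41 41] [ 0 17 44]
ot [69 64 63] [ 5 22 69]
sh_arm [95 89 91] [170  16  95]
shadowpot [76 69 67] [ 7 30 76]
po [75 39 23] [  9 177  75]
top [79 36 20] [  8 190  79]
bench [159 152 152] [  0  11 159]
rack [58 59 64] [115  24  64]
```

View pics/crop0.png

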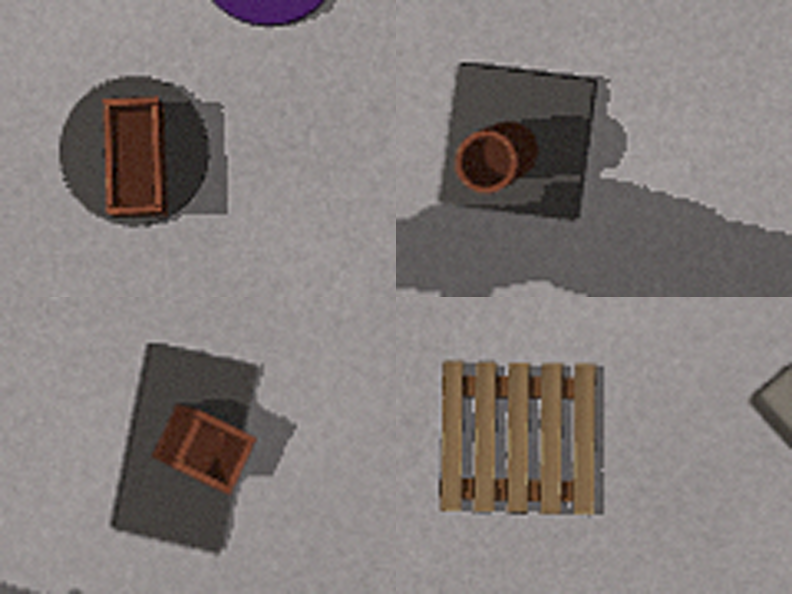

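View pics/wrist0.png

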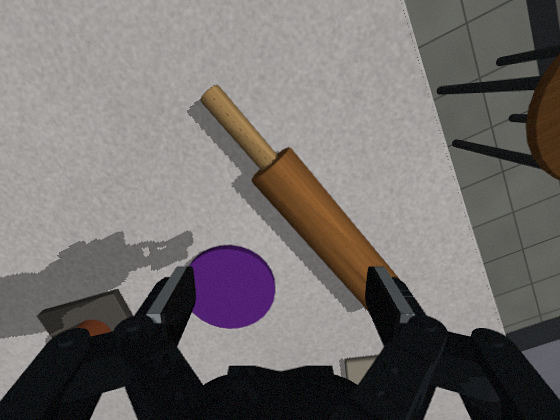

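```bash
cat > h.py <<'E'
import numpy as np,cv2,pickle
from scipy.spatial.transform import Rotation as R
F=np.diag([1.,-1,-1])
def rays(r,uv,tool=None):
    uv=np.asarray(uv,float).reshape(-1,1,2)
    p=cv2.undistortPoints(uv,r['intrinsics'],r['dist']).reshape(-1,2)
    d=np.c_[p,np.ones(len(p))]@F
    if 'extrinsics' in r:
        E=np.asarray(r['extrinsics']);Rw=E[:3,:3].T;o=-Rw@E[:3,3]
    else:
        T=np.asarray(r['tool_from_camera']);Rt=R.from_rotvec(tool[1]).as_matrix()
        Rw=Rt@T[:3,:3];o=Rt@T[:3,3]+tool[0]
    return o,d@Rw.T
def plane(r,uv,z,tool=None):
    o,d=rays(r,uv,tool);return o+d*((z-o[2])/d[:,2])[:,None]
def proj(r,P,tool=None):
    P=np.asarray(P,float).reshape(-1,3)
    if 'extrinsics' in r:
        E=np.asarray(r['extrinsics']);c=P@E[:3,:3].T+E[:3,3]
    else:
        T=np.asarray(r['tool_from_camera']);Rt=R.from_rotvec(tool[1]).as_matrix()
        c=((P-tool[0])@Rt-T[:3,3])@T[:3,:3]
    return cv2.projectPoints(c@F,np.zeros(3),np.zeros(3),r['intrinsics'],r['dist'])[0].reshape(-1,2)
def biggest(m,win=None):
    m=m.astype(np.uint8)
    if win is not None:
        w=np.zeros_like(m);w[win[1]:win[3],win[0]:win[2]]=1;m=m*w
    n,l,s,c=cv2.connectedComponentsWithStats(m)
    k=1+np.argmax(s[1:,4]);return (l==k).astype(np.uint8)
def contour(m):
    c=max(cv2.findContours(m,cv2.RETR_EXTERNAL,cv2.CHAIN_APPROX_NONE)[0],key=cv2.contourArea)
    return c.reshape(-1,2).astype(float)
def rect(P):
    (c,(w,h),a)=cv2.minAreaRect((P[:,:2]*1000).astype(np.float32))
    if w<h:w,h,a=h,w,a+90
    return np.round(c,1),round(w,1),round(h,1),round((a+90)%180-90,1)
def circle(P):
    A=np.c_[2*P[:,:2],np.ones(len(P))];b=(P[:,:2]**2).sum(1);s=np.linalg.lstsq(A,b,rcond=None)[0]
    return np.round(s[:2]*1000,1),round(2000*np.sqrt(s[2]+s[0]**2+s[1]**2),1)
E
python3 - <<'E'
from h import *
r=pickle.load(open('top0.pkl','rb'));rgb=r['image'];hsv=cv2.cvtColor(rgb,cv2.COLOR_RGB2HSV)
tc=(hsv[...,1]>95)&(hsv[...,0]<20)
dark=(hsv[...,2]<88)|tc
W=dict(round=(215,165,275,225),square=(170,245,235,310),obl=(378,240,435,318),rack=(320,155,390,220))
for n in W:
    if n=='rack': m=biggest(hsv[...,1]>50,W[n]); m=biggest(cv2.morphologyEx(m,cv2.MORPH_CLOSE,np.ones((9,9))),W[n])
    else: m=biggest(dark,W[n])
    c=cv2.convexHull(contour(m).astype(np.float32)).reshape(-1,2)
    P=plane(r,contour(m),.015)
    print(n,rect(P),circle(P) if n=='round' else '')
    cv2.imwrite(f'pics/m_{n}.png',m[140:330,150:450]*255)
# pots: rim plane
for n,w,z in(('obl',W['round'],.067),('round',W['square'],.095),('square',W['obl'],.077)):
    m=biggest(tc,w);c=contour(m);print('pot',n,'rimplane',rect(plane(r,c,z)),'footplane',rect(plane(r,c,.015)))
    br=((hsv[...,2]>95)&tc);m=biggest(br,w);c=contour(m);P=plane(r,c,z);print('   bright',rect(P),circle(P))
bw=biggest((hsv[...,2]>150)&(hsv[...,1]<40)*1>0,(295,265,335,305))
for n,u in(('bowl',(313,284)),('block',(439,179)),('purple1',(287,135)),('knife',(175,192))):print(n,plane(r,[u],.02)[0])
E
```

```text
round (array([645.8, 165.9]), 129.0, 128.9, -1.8) (array([646.5, 165.4]), np.float64(128.0))
square (array([417.9, 294.8]), 123.4, 121.8, -8.6) 
obl (array([ 394.6, -277.9]), 160.3, 102.8, -14.4) 
rack (array([ 659.5, -135.8]), 130.0, 129.7, 86.3) 
pot obl rimplane (array([635.7, 160. ]), 99.4, 50.1, 0.7) footplane (array([640.9, 165.7]), 104.3, 52.6, 0.7)
   bright (array([637.2, 162.7]), 94.5, 44.6, 0.7) (array([636.9, 163. ]), np.float64(75.1))
pot round rimplane (array([414.7, 295.6]), 66.5, 47.9, -65.3) footplane (array([405.6, 315.4]), 71.7, 51.6, -65.3)
   bright (array([409.5, 304.2]), 46.7, 44.7, -0.9) (array([410.6, 303.8]), np.float64(46.0))
pot square rimplane (array([ 402.6, -271. ]), 66.5, 50.5, 61.5) footplane (array([ 395. , -289.8]), 70.4, 53.5, 61.5)
   bright (array([ 398.3, -278. ]), 50.1, 49.1, 61.5) (array([ 398.7, -278.4]), np.float64(54.4))
bowl [ 0.39119317 -0.01716306  0.02      ]
block [ 0.67313181 -0.3781001   0.02      ]
purple1 [0.81461379 0.04195221 0.02      ]
knife [0.66170164 0.36635911 0.02      ]
```

Run:
```python
from h import *
r=pickle.load(open('top0.pkl','rb'));rgb=r['image'];hsv=cv2.cvtColor(rgb,cv2.COLOR_RGB2HSV)
tc=(hsv[...,1]>70)&(hsv[...,0]<20)
for t in(80,84,88):
  for n,w in(('obl',(378,240,435,318)),('sq',(170,245,235,310))):
    m=((hsv[...,2]<t)&~tc).astype(np.uint8);m=cv2.morphologyEx(m,cv2.MORPH_OPEN,np.ones((3,3)))
    m=biggest(m,w);print(t,n,rect(plane(r,contour(m),.015)))
# scene view check
s=pickle.load(open('scene0.pkl','rb'));im=s['image'][:,:,::-1].copy()
P=[(.646,.165,.015),(.418,.295,.015),(.395,-.278,.015),(.6595,-.1358,.015),(.637,.163,.067),(.4105,.304,.095),(.3985,-.278,.077)]
for p in proj(s,P): cv2.circle(im,tuple(int(round(x)) for x in p),2,(0,255,0),-1)
cv2.imwrite('pics/scene_chk.png',cv2.resize(im[100:340,90:410],None,fx=2.4,fy=2.4))
x=ctrl=None
print(R.from_rotvec([0.35249253,1.54201459,-0.3559688]).as_matrix().round(3))
```

```text
80 obl (array([ 395.8, -273.3]), 159.2, 93.3, -14.4)
80 sq (array([417.8, 294.6]), 121.7, 119.8, -8.6)
84 obl (array([ 395.8, -273.3]), 159.3, 93.3, -14.4)
84 sq (array([417.7, 295.1]), 122.2, 120.7, -8.8)
88 obl (array([ 396. , -273.3]), 160.3, 93.9, -14.1)
88 sq (array([417.6, 295.2]), 122.6, 120.9, -8.6)
[[-0.001  0.436  0.9  ]
 [-0.002  0.9   -0.436]
 [-1.    -0.002  0.   ]]
```

View pics/scene_chk.png

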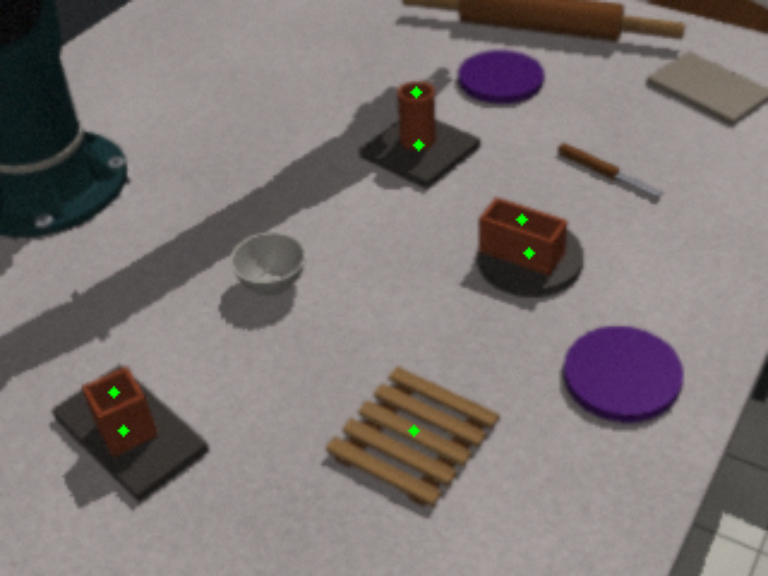

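Emit:
step_arm(motion="0 -34 30 0;0 -68 59 0;0 -102 89 0;0 -136 118 0;0 -170 148 0;0 -204 178 0;0 -238 207 0;0 -272 237 0;0 -272 237 0;0 -272 237 0", gripper=1)

```text
time_s: 1.15
tool_pos: [0.4114, 0.3027, 0.2078]
ee_rot: [0.357, 1.541, -0.357]
wrist_force: [0.3, -0.7, -0.9]
grip_width: 1.002
```

```bash
cat > snap.py <<'E'
import sys;from h import *;from rig import ctrl
def snap(n,cam='wrist'):
    s=ctrl.sense();r=ctrl.read_camera(cam);r=dict(r);r['tool']=(s['tool_pos'],s['ee_rot'])
    cv2.imwrite(f'pics/{n}.png',r['image'][:,:,::-1]);pickle.dump(r,open(f'{n}.pkl','wb'))
    print(s['time_s'],s['tool_pos'].round(4),R.from_rotvec(s['ee_rot']).as_matrix().round(4).tolist(),s['wrist_force'].round(1),round(s['grip_width'],3));return r
if __name__=='__main__':snap(*sys.argv[1:])
E
python3 snap.py w1
```

```text
1.15 [0.4114 0.3027 0.2078] [[0.0, 0.4395, 0.8982], [-0.0001, 0.8982, -0.4395], [-1.0, -0.0001, 0.0001]] [ 0.3 -0.7 -0.9] 1.002
```

View pics/w1.png

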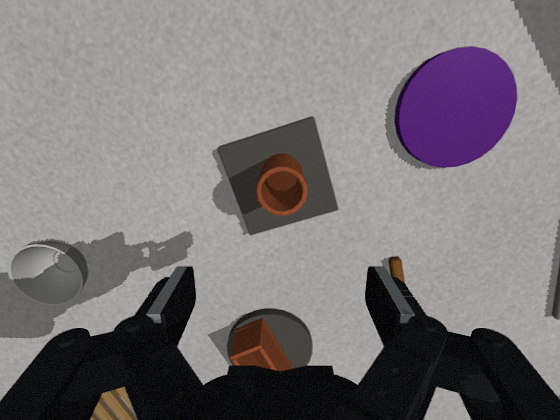

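Run:
```python
from h import *
r=pickle.load(open('w1.pkl','rb'));t=r['tool'];hsv=cv2.cvtColor(r['image'],cv2.COLOR_RGB2HSV)
tc=(hsv[...,1]>95)&(hsv[...,0]<20)
w=(200,100,345,240)
br=(hsv[...,2]>95)&tc
m=biggest(br,w);
c=contour(biggest(tc,w))
# rim outer: contour points in lower half
P=plane(r,c,.095,t)
lo=c[:,1]>188
print('rim',circle(P[lo]))
m2=biggest(((hsv[...,2]<88)|tc),w);print('tile',rect(plane(r,contour(m2),.015,t)))
print(proj(r,[t[0],[.4105,.304,.095],[.4176,.295,.015],[.6465,.1655,.015]],t))
```

```text
rim (array([409.8, 304.9]), np.float64(49.2))
tile (array([415.9, 298.6]), 119.1, 119.0, -8.8)
[[280.1697951  246.44823862]
 [280.92675005 192.0545818 ]
 [276.7313802  181.61322894]
 [267.05129322 350.36088625]]
```

Emit:
step_arm(motion="0 1 -2 0;35 1 -2 0;75 1 -2 0;110 1 -2 0;140 1 -2 0;160 1 -2 0;175 1 -2 0;175 1 -2 0")

```text
time_s: 2.0
tool_pos: [0.4078, 0.307, 0.0306]
ee_rot: [0.35, 1.545, -0.354]
wrist_force: [-0.6, 0.6, 0.1]
grip_width: 1.004
```

Emit:
step_arm(motion="0 0 0 0;0 0 0 0;0 0 0 0;0 0 0 0;0 0 0 0;0 0 0 0;0 0 0 0;0 0 0 0", gripper=0, grip_force=35)

```text
time_s: 2.8
tool_pos: [0.4099, 0.3064, 0.0337]
ee_rot: [0.355, 1.541, -0.353]
wrist_force: [-2.1, 0.3, 6.6]
grip_width: 0.579
```

Emit:
step_arm(motion="-5 0 0 0;-15 0 0 0;-30 0 0 0;-50 0 0 0;-75 0 0 0;-100 0 0 0;-120 0 0 0;-125 0 0 0;-125 0 0 0")

```text
time_s: 3.7
tool_pos: [0.4099, 0.306, 0.1585]
ee_rot: [0.355, 1.54, -0.353]
wrist_force: [-0.5, -0.8, -2.8]
grip_width: 0.582
```

```bash
python3 snap.py w2; python3 snap.py t2 top
python3 - <<'E'
from h import *
r=pickle.load(open('t2.pkl','rb'));hsv=cv2.cvtColor(r['image'],cv2.COLOR_RGB2HSV)
cv2.imwrite('pics/t2c.png',cv2.resize(r['image'][150:380,100:400,::-1],None,fx=2.6,fy=2.6))
E
```

```text
3.7 [0.4099 0.306  0.1585] [[0.0014, 0.4366, 0.8996], [0.0012, 0.8996, -0.4366], [-1.0, 0.0017, 0.0008]] [-0.5 -0.8 -2.8] 0.582
3.75 [0.4093 0.3056 0.1576] [[-0.0001, 0.4366, 0.8996], [-0.0001, 0.8996, -0.4366], [-1.0, -0.0001, -0.0]] [-0.  -0.3 -2.5] 0.583
```

View pics/w2.png

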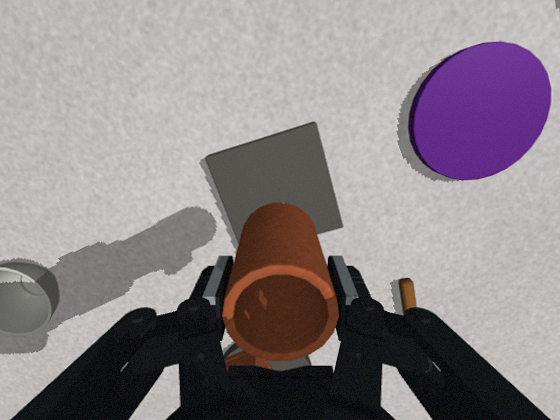

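View pics/t2c.png

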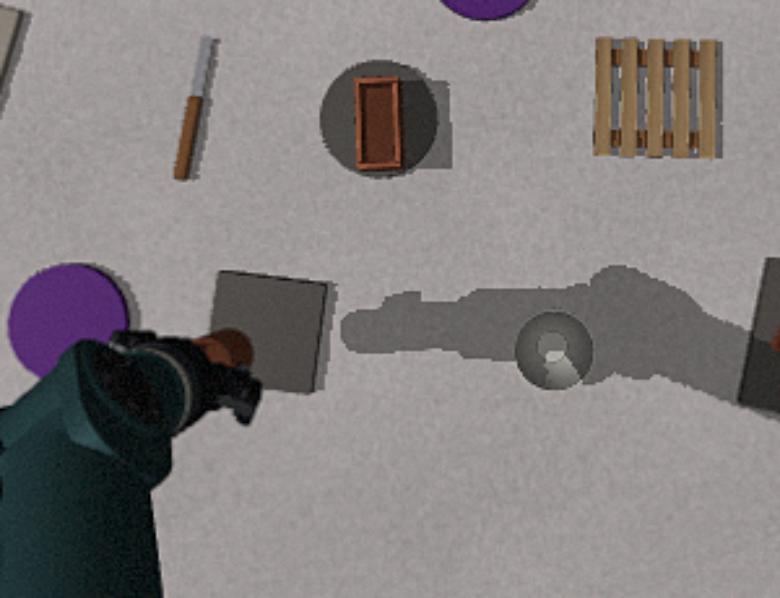

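Emit:
step_arm(motion="0 -5 7 0;0 -14 21 0;0 -30 43 0;0 -48 70 0;0 -68 99 0;0 -88 128 0;0 -108 157 0;0 -128 186 0;0 -148 215 0;0 -168 244 0;0 -188 273 0;0 -208 302 0;0 -228 330 0;0 -248 359 0;0 -265 384 0;0 -278 402 0;0 -285 412 0;0 -288 417 0;0 -288 417 0;0 -288 417 0")

```text
time_s: 5.8
tool_pos: [0.6583, -0.1335, 0.1572]
ee_rot: [0.354, 1.544, -0.352]
wrist_force: [-0.7, 0.2, -2.1]
grip_width: 0.576
```

```bash
python3 snap.py w3
```

```text
5.8 [ 0.6583 -0.1335  0.1572] [[-0.0015, 0.4351, 0.9004], [0.0014, 0.9004, -0.4351], [-1.0, 0.0006, -0.0019]] [-0.7  0.2 -2.1] 0.576
```

View pics/w3.png

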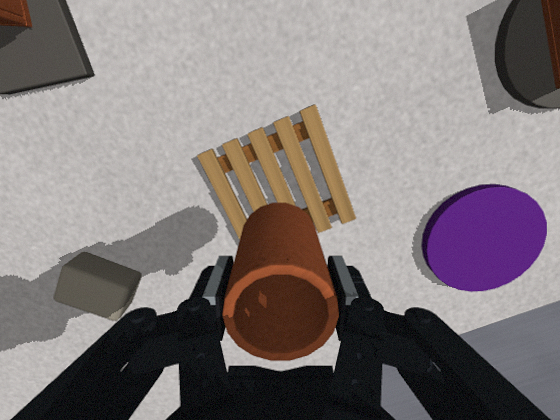

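Run:
```python
from h import *
r=pickle.load(open('w3.pkl','rb'));t=r['tool']
P=plane(r,[(194,156),(313,105),(355,220)],.015,t);print((P*1000).round(1),((P[0]+P[2])/2).round(4),np.linalg.norm(P[0]-P[1]),np.linalg.norm(P[1]-P[2]))
hsv=cv2.cvtColor(r['image'],cv2.COLOR_RGB2HSV);tc=(hsv[...,1]>95)&(hsv[...,0]<20)
print(proj(r,[(*t[0][:2],t[0][2]+z) for z in (.062,-.0185)],t))
r=pickle.load(open('w2.pkl','rb'));t=r['tool']
hsv=cv2.cvtColor(r['image'],cv2.COLOR_RGB2HSV);tc=(hsv[...,1]>95)&(hsv[...,0]<20)&(hsv[...,2]>70)
m=biggest(tc,(222,262,342,365));c=contour(m);c=c[(c[:,1]>300)]
P=plane(r,c,t[0][2]+.0615,t);print('rim',circle(P),t[0])
# empty square tile in t2 top
r=pickle.load(open('t2.pkl','rb'));hsv=cv2.cvtColor(r['image'],cv2.COLOR_RGB2HSV)
```

```text
[[ 591.6 -199.3   15. ]
 [ 599.4  -69.4   15. ]
 [ 729.6  -76.2   15. ]] [ 0.6606 -0.1377  0.015 ] 0.130069692409953 0.13041676281435854
[[280.28095876 313.81070923]
 [280.15583392 233.95771581]]
rim (array([413.3, 301.9]), np.float64(47.8)) [0.40992206 0.30602631 0.15853552]
```

Emit:
step_arm(motion="10 -2 2 0;30 -2 2 0;55 -2 2 0;80 -2 2 0;100 -2 2 0;112 -2 2 0;118 -2 2 0;121 -2 2 0;122 -2 2 0;122 -2 2 0")

```text
time_s: 6.85
tool_pos: [0.6607, -0.1381, 0.0365]
ee_rot: [0.354, 1.54, -0.354]
wrist_force: [-0.6, -0.0, -2.8]
grip_width: 0.578
```

Emit:
step_arm(motion="1 0 0 0;2 0 0 0;2 0 0 0")

```text
time_s: 7.15
tool_pos: [0.6601, -0.138, 0.034]
ee_rot: [0.354, 1.541, -0.354]
wrist_force: [0.0, 0.6, -2.2]
grip_width: 0.581
```

Emit:
step_arm(motion="1 0 0 0;1 0 0 0;2 0 0 0;2 0 0 0")

```text
time_s: 7.55
tool_pos: [0.6604, -0.1382, 0.0337]
ee_rot: [0.355, 1.541, -0.354]
wrist_force: [-3.6, -0.4, 10.3]
grip_width: 0.582
```

Emit:
step_arm(motion="-1 0 0 0;-1 0 0 0;-1 0 0 0;-1 0 0 0;-1 0 0 0;-1 0 0 0", gripper=1)

```text
time_s: 8.15
tool_pos: [0.6599, -0.138, 0.0325]
ee_rot: [0.354, 1.542, -0.354]
wrist_force: [-0.2, 0.6, -0.2]
grip_width: 1.0
```

Emit:
step_arm(motion="-10 0 0 0;-30 0 0 0;-60 0 0 0;-100 0 0 0;-140 0 0 0;-170 0 0 0;-170 0 0 0")

```text
time_s: 8.85
tool_pos: [0.6638, -0.1389, 0.2092]
ee_rot: [0.355, 1.53, -0.353]
wrist_force: [-0.5, 0.4, 0.3]
grip_width: 0.999
```

```bash
python3 snap.py w4
```

```text
8.85 [ 0.6638 -0.1389  0.2092] [[0.0112, 0.4368, 0.8995], [-0.0018, 0.8995, -0.4369], [-0.9999, 0.0033, 0.0108]] [-0.5  0.4  0.3] 0.999
```

View pics/w4.png

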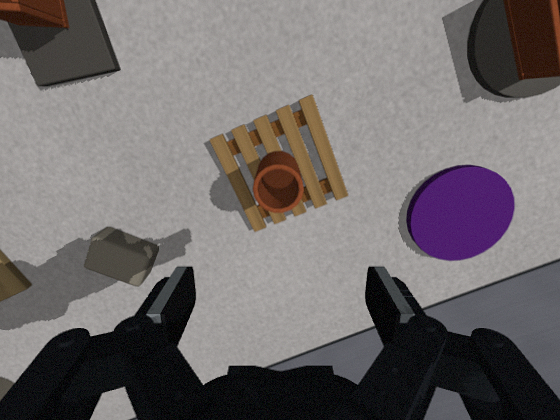

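Emit:
step_arm(motion="0 -15 -11 0;0 -45 -33 0;0 -80 -58 0;0 -115 -84 0;0 -150 -109 0;0 -185 -135 0;0 -215 -156 0;0 -235 -171 0;0 -240 -175 0;0 -240 -175 0;0 -240 -175 0;0 -240 -175 0")

```text
time_s: 10.1
tool_pos: [0.3995, -0.2766, 0.2026]
ee_rot: [0.352, 1.541, -0.352]
wrist_force: [-0.1, -1.1, 0.5]
grip_width: 1.002
```

```bash
python3 snap.py w5; python3 snap.py t5 top;  python3 - <<'E'
from h import *
r=pickle.load(open('t5.pkl','rb'))
cv2.imwrite('pics/t5c.png',cv2.resize(r['image'][130:340,160:460,::-1],None,fx=2.6,fy=2.6))
E
```

```text
10.1 [ 0.3995 -0.2766  0.2026] [[0.0007, 0.4341, 0.9009], [0.0003, 0.9009, -0.4341], [-1.0, 0.0005, 0.0005]] [-0.1 -1.1  0.5] 1.002
10.15 [ 0.3994 -0.2766  0.2026] [[0.0006, 0.4341, 0.9008], [0.0002, 0.9008, -0.4341], [-1.0, 0.0004, 0.0005]] [-0.3 -0.8  0.1] 1.002
```

View pics/w5.png

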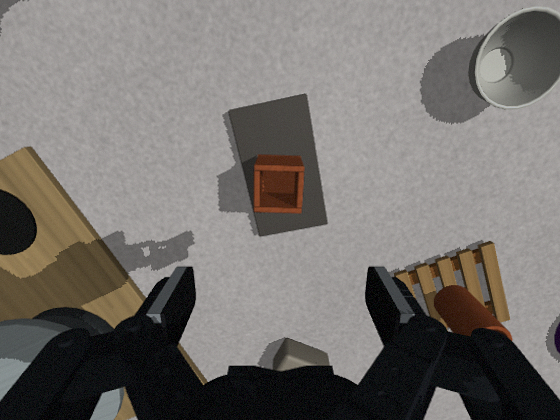

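View pics/t5c.png

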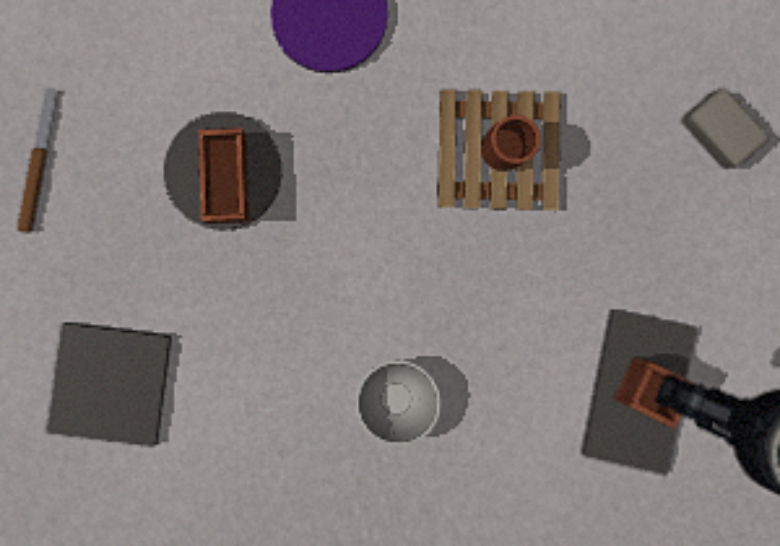

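Run:
```python
from h import *
r=pickle.load(open('t5.pkl','rb'));hsv=cv2.cvtColor(r['image'],cv2.COLOR_RGB2HSV)
dk=(hsv[...,2]<90)
for t in(80,90,100):print('sqtile top',t,rect(plane(r,contour(biggest(hsv[...,2]<t,(170,245,235,310))),.015)))
g=(hsv[...,1]>120)&(hsv[...,0]<14)&(hsv[...,2]>90)
m=biggest(g,(345,170,372,198));print('round pot',circle(plane(r,contour(m),.095)))
r=pickle.load(open('w5.pkl','rb'));t=r['tool'];hsv=cv2.cvtColor(r['image'],cv2.COLOR_RGB2HSV)
tc=(hsv[...,1]>95)&(hsv[...,0]<20)
W=(205,85,345,245)
c=contour(biggest(tc,W));print('pot px',c.min(0),c.max(0))
P=plane(r,c,.077,t);lo=c[:,1]>174
print('rim',rect(P[lo]))
dk=(hsv[...,2]<88)&~tc
m=cv2.morphologyEx(dk.astype(np.uint8),cv2.MORPH_OPEN,np.ones((3,3)));print('obl tile',rect(plane(r,contour(biggest(m,W)),.015,t)))
cv2.imwrite('pics/w5c.png',cv2.resize(r['image'][80:250,200:350,::-1],None,fx=3.5,fy=3.5))
cv2.imwrite('pics/w5m.png',biggest(m,W)[80:250,200:350]*255)
```

```text
sqtile top 80 (array([418.2, 294.8]), 121.7, 121.1, 81.2)
sqtile top 90 (array([418.2, 290.6]), 130.8, 122.4, 81.4)
sqtile top 100 (array([418. , 289.6]), 132.8, 122.4, 81.4)
round pot (array([ 662.2, -139.9]), np.float64(48.2))
pot px [253. 154.] [304. 213.]
rim (array([ 402.5, -280.5]), 50.3, 40.6, 62.5)
obl tile (array([ 394.1, -273.8]), 158.4, 89.9, -14.3)
```

View pics/w5c.png

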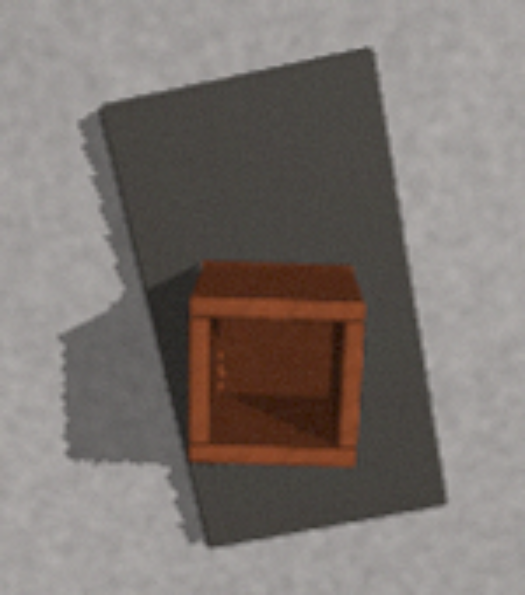

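Run:
```python
from h import *
r=pickle.load(open('w5.pkl','rb'));t=r['tool']
P=plane(r,np.array([(192,297),(364,300),(355,465),(190,460)])/3.5+[200-.36,80-.36],.077,t);print((P*1000).round(1),P.mean(0)*1000)
for i in range(4):
    d=P[(i+1)%4]-P[i];print(np.linalg.norm(d).round(4),np.degrees(np.arctan2(d[1],d[0])).round(1))
r=pickle.load(open('t5.pkl','rb'))
a=cv2.resize(r['image'][245:310,165:240,::-1],None,fx=8,fy=8,interpolation=cv2.INTER_CUBIC)
a=cv2.convertScaleAbs(a,alpha=1.8)
cv2.imwrite('pics/sq8.png',a)
b=cv2.resize(r['image'][160:230,210:285,::-1],None,fx=8,fy=8,interpolation=cv2.INTER_CUBIC)
cv2.imwrite('pics/rt8.png',cv2.convertScaleAbs(b,alpha=1.8))
```

```text
[[ 365.5 -288.    77. ]
 [ 387.2 -244.9   77. ]
 [ 431.1 -267.6   77. ]
 [ 408.5 -310.9   77. ]] [ 398.06358864 -277.87245515   77.        ]
0.0482 63.2
0.0494 -27.4
0.0488 -117.6
0.0487 151.9
```

View pics/sq8.png

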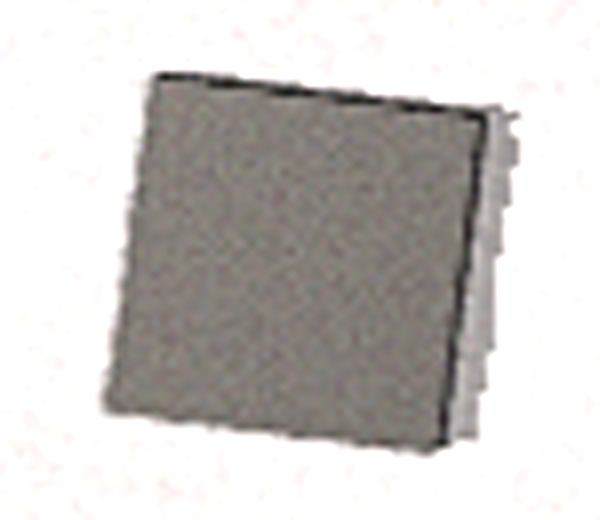

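Run:
```python
from h import *
r=pickle.load(open('t5.pkl','rb'))
P=plane(r,np.array([(153,82),(478,118),(436,447),(108,410)])/8+[165-.44,245-.44],.015);print((P*1000).round(1),P.mean(0)*1000)
for i in range(4):
    d=P[(i+1)%4]-P[i];print(np.linalg.norm(d).round(4),np.degrees(np.arctan2(d[1],d[0])).round(1))
```

```text
[[482.5 345.6  15. ]
 [466.3 230.4  15. ]
 [352.1 247.5  15. ]
 [368.2 363.   15. ]] [417.26920715 296.6179931   15.        ]
0.1163 -98.0
0.1155 171.5
0.1166 82.1
0.1156 -8.6
```

Emit:
step_arm(motion="0 -2 -1 2;35 -2 -1 2;75 -2 -1 2;110 -2 -1 2;140 -2 -1 2;160 -2 -1 2;173 -2 -1 2;178 -2 -1 2;178 -2 -1 2;178 -2 -1 2")

```text
time_s: 11.2
tool_pos: [0.3966, -0.2793, 0.0254]
ee_rot: [0.381, 1.535, -0.382]
wrist_force: [0.5, -0.5, 0.3]
grip_width: 1.0
```

Emit:
step_arm(motion="0 0 0 0;0 0 0 0;0 0 0 0;0 0 0 0;0 0 0 0;0 0 0 0;0 0 0 0;0 0 0 0", gripper=0, grip_force=35)

```text
time_s: 12.0
tool_pos: [0.3966, -0.2789, 0.0256]
ee_rot: [0.381, 1.536, -0.381]
wrist_force: [-0.9, 1.2, 5.7]
grip_width: 0.577
```

Emit:
step_arm(motion="-5 0 0 0;-15 0 0 0;-30 0 0 0;-50 0 0 0;-75 0 0 0;-100 0 0 0;-115 0 0 0;-120 0 0 0;-120 0 0 0;-120 0 0 0")

```text
time_s: 13.0
tool_pos: [0.3954, -0.2784, 0.1442]
ee_rot: [0.382, 1.538, -0.381]
wrist_force: [-0.4, -0.5, -2.9]
grip_width: 0.578
```

```bash
python3 snap.py w6
```

```text
13.0 [ 0.3954 -0.2784  0.1442] [[-0.0011, 0.4676, 0.884], [0.0007, 0.884, -0.4676], [-1.0, 0.0001, -0.0013]] [-0.4 -0.5 -2.9] 0.578
```

View pics/w6.png

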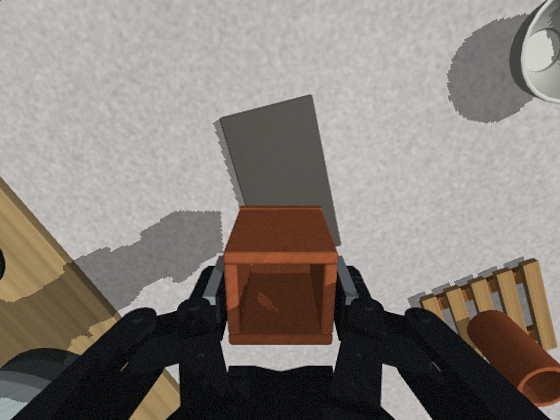

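Emit:
step_arm(motion="0 8 -1 0;0 24 -2 0;0 48 -4 0;0 78 -6 0;0 108 -8 0;0 138 -10 0;0 168 -12 0;0 198 -14 0;0 228 -16 0;0 256 -18 0;0 278 -19 0;0 296 -20 0;0 304 -21 0;0 304 -21 0")

```text
time_s: 14.45
tool_pos: [0.5195, 0.0013, 0.1441]
ee_rot: [0.38, 1.538, -0.379]
wrist_force: [-0.6, -0.5, -3.2]
grip_width: 0.576
```

Emit:
step_arm(motion="0 7 -8 -1;0 20 -22 -3;0 38 -41 -5;0 58 -63 -7;0 78 -85 -9;0 98 -107 -11;0 118 -129 -13;0 138 -151 -15;0 158 -173 -16;0 178 -194 -17;0 196 -212 -18;0 208 -225 -19;0 214 -232 -19.4;0 214 -232 -19.4;0 214 -232 -19.4;0 214 -232 -19.4")

```text
time_s: 16.05
tool_pos: [0.4151, 0.2955, 0.1446]
ee_rot: [0.117, 1.568, -0.119]
wrist_force: [-0.5, 0.4, -2.3]
grip_width: 0.579
```

```bash
python3 snap.py w7;python3 snap.py t7 top
```

```text
16.05 [0.4151 0.2955 0.1446] [[-0.0001, 0.1501, 0.9887], [-0.0012, 0.9887, -0.1501], [-1.0, -0.0012, 0.0001]] [-0.5  0.4 -2.3] 0.579
16.1 [0.4152 0.2957 0.1446] [[-0.0, 0.15, 0.9887], [-0.001, 0.9887, -0.15], [-1.0, -0.001, 0.0001]] [ 0.2 -0.4 -2.3] 0.574
```

View pics/w7.png

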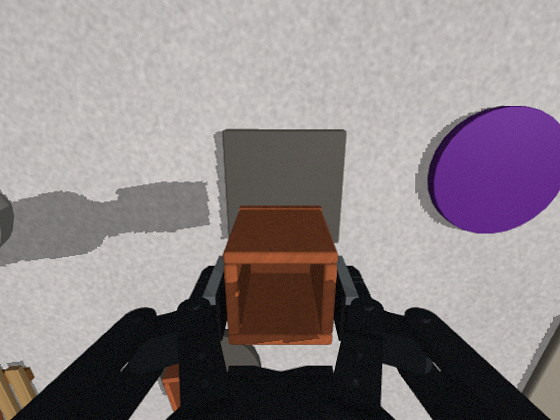

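View pics/t7.png

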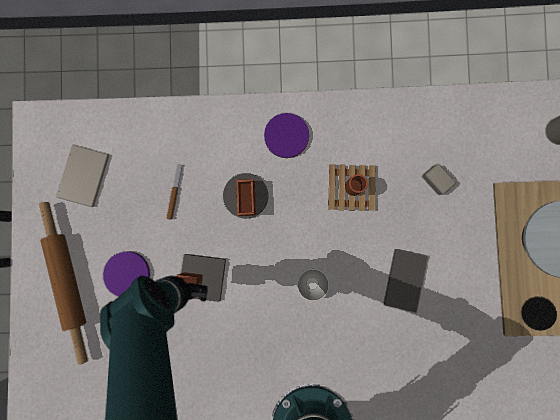

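Run:
```python
from h import *
r=pickle.load(open('w7.pkl','rb'));t=r['tool']
Rt=R.from_rotvec(t[1]).as_matrix()
P=plane(r,[(225,131),(346,130),(339,241)],.015,t);print((P*1000).round(1));d=P[1]-P[0];print(np.linalg.norm(d),np.degrees(np.arctan2(d[1],d[0])))
e=d/np.linalg.norm(d);n=np.array([e[1],-e[0],0]);print('centre',(P[0]+P[1])/2+n*.06)
c=contour(biggest(((lambda h:(h[...,1]>95)&(h[...,0]<20))(cv2.cvtColor(r['image'],cv2.COLOR_RGB2HSV))),(222,200,340,350)))
print(c.min(0),c.max(0))
Q=plane(r,[(224,253),(337,253),(332,344),(229,344)],t[0][2]+.0514,t);print(((Q-t[0])@Rt*1000).round(1))
Q=plane(r,[(243,207),(320,207)],t[0][2]-.0106,t);print(((Q-t[0])@Rt*1000).round(1))
r=pickle.load(open('t7.pkl','rb'))
cv2.imwrite('pics/ob8.png',cv2.convertScaleAbs(cv2.resize(r['image'][240:320,375:440,::-1],None,fx=7,fy=7,interpolation=cv2.INTER_CUBIC),alpha=1.8))
```

```text
[[350.4 251.6  15. ]
 [367.  366.2  15. ]
 [482.9 349.4  15. ]]
0.11577581989992916 81.78398766778199
centre [0.41809685 0.3002993  0.015     ]
[223. 205.] [337. 344.]
[[-51.4 -24.2 -22.9]
 [-51.4  24.1 -23. ]
 [-51.4  24.6  25.7]
 [-51.4 -24.7  25.7]]
[[ 10.6 -23.4 -22. ]
 [ 10.6  24.6 -22. ]]
```

View pics/ob8.png

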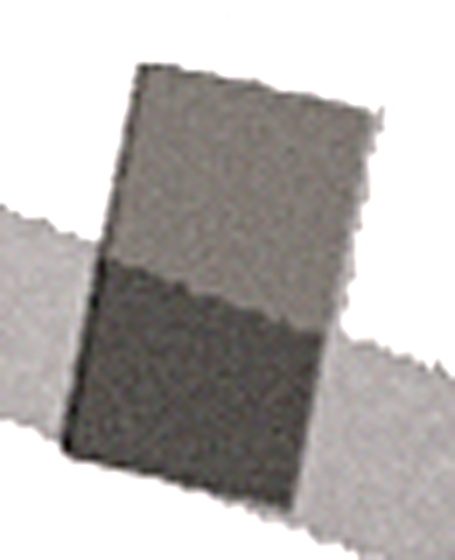

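Emit:
step_arm(motion="10 3 0 0;30 3 0 0;55 3 0 0;80 3 0 0;100 3 0 0;110 3 0 0;115 3 0 0;117 3 0 0;117 3 0 0;117 3 0 0")

```text
time_s: 17.15
tool_pos: [0.4156, 0.3007, 0.0284]
ee_rot: [0.117, 1.567, -0.115]
wrist_force: [-0.2, 0.5, -1.7]
grip_width: 0.575
```

Emit:
step_arm(motion="1 0 0 0;2 0 0 0;2 0 0 0")

```text
time_s: 17.45
tool_pos: [0.4151, 0.3004, 0.0259]
ee_rot: [0.116, 1.567, -0.116]
wrist_force: [0.1, 0.2, -3.4]
grip_width: 0.579
```

Emit:
step_arm(motion="0 -1.5 0 0;1 -1.5 0 0;1 -1.5 0 0;2 -1.5 0 0;2 -1.5 0 0")

```text
time_s: 17.95
tool_pos: [0.4149, 0.2986, 0.0255]
ee_rot: [0.116, 1.567, -0.116]
wrist_force: [-2.6, -2.1, 16.4]
grip_width: 0.576
```

Contact. Release, rise.

Emit:
step_arm(motion="-1 0 0 0;-1 0 0 0;-1 0 0 0;-1 0 0 0;-1 0 0 0;-1 0 0 0", gripper=1)

```text
time_s: 18.55
tool_pos: [0.4148, 0.2988, 0.0245]
ee_rot: [0.116, 1.568, -0.116]
wrist_force: [-0.3, -0.4, -0.7]
grip_width: 0.998
```

Emit:
step_arm(motion="-10 0 0 0;-30 0 0 0;-60 0 0 0;-100 0 0 0;-140 0 0 0;-170 0 0 0;-180 0 0 0;-180 0 0 0;-180 0 0 0")

```text
time_s: 19.45
tool_pos: [0.4141, 0.2982, 0.204]
ee_rot: [0.115, 1.569, -0.117]
wrist_force: [-1.0, -0.7, 0.1]
grip_width: 1.002
```

```bash
python3 snap.py w8;  python3 - <<'E'
from h import *
r=pickle.load(open('w8.pkl','rb'))
cv2.imwrite('pics/w8c.png',cv2.resize(r['image'][90:260,200:360,::-1],None,fx=3.5,fy=3.5))
E
```

```text
19.45 [0.4141 0.2982 0.204 ] [[-0.0013, 0.1474, 0.9891], [-0.0011, 0.9891, -0.1474], [-1.0, -0.0013, -0.0011]] [-1.  -0.7  0.1] 1.002
```

View pics/w8c.png

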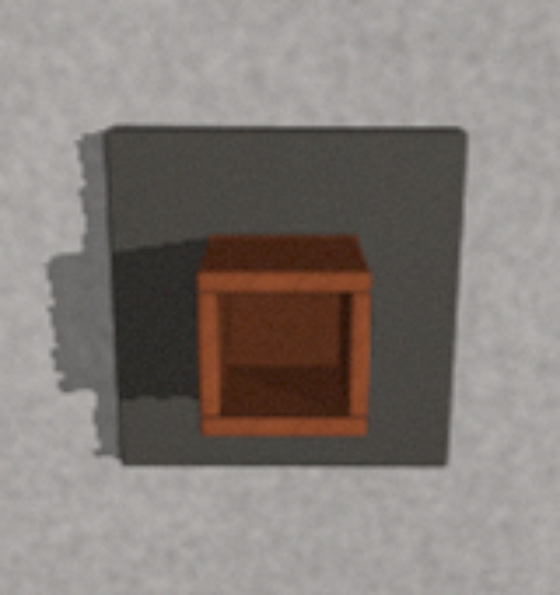

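Run:
```python
from h import *
r=pickle.load(open('w8.pkl','rb'));t=r['tool'];o=[200-.36,90-.36]
T=plane(r,np.array([(113,131),(466,131),(447,463),(123,463)])/3.5+o,.015,t)*1000
P=plane(r,np.array([(199,272),(370,273),(367,436),(203,436)])/3.5+o,.077,t)*1000
F=plane(r,np.array([(210,236),(358,236)])/3.5+o,.015,t)*1000
for Q in(T,P):print(Q.round(1).tolist(),Q.mean(0).round(1),[np.linalg.norm(Q[i]-Q[i-1]).round(1) for i in range(4)])
Rt=R.from_rotvec(t[1]).as_matrix();print('rim-tile in tool y,z',((P.mean(0)-T.mean(0))@Rt).round(1),'foot back-edge vs tile centre (expect z -25)',((F.mean(0)-T.mean(0))@Rt).round(1))
```

```text
[[349.9, 251.5, 15.0], [367.0, 365.8, 15.0], [482.8, 348.3, 15.0], [465.4, 231.7, 15.0]] [416.3 299.3  15. ] [np.float64(117.2), np.float64(115.5), np.float64(117.1), np.float64(118.0)]
[[388.0, 278.1, 77.0], [395.5, 325.9, 77.0], [444.2, 319.0, 77.0], [437.0, 270.7, 77.0]] [416.2 298.4  77. ] [np.float64(49.5), np.float64(48.3), np.float64(49.2), np.float64(48.9)]
rim-tile in tool y,z [-62.   -1.   -0.1] foot back-edge vs tile centre (expect z -25) [  0.   -1.1 -24.2]
```

Run:
```python
from h import *
r=pickle.load(open('t7.pkl','rb'))
P=plane(r,np.array([(148,69),(374,112),(292,508),(72,450)])/7+[375-.43,240-.43],.015)*1000
print(P.round(1).tolist(),P.mean(0))
for i in range(4):
    d=P[(i+1)%4]-P[i];print(np.linalg.norm(d).round(1),np.degrees(np.arctan2(d[1],d[0])).round(1))
```

```text
[[480.4, -251.0, 15.0], [461.1, -338.5, 15.0], [307.3, -298.0, 15.0], [331.4, -213.7, 15.0]] [ 395.03881481 -275.28263346   15.        ]
89.6 -102.5
159.0 165.3
87.7 74.0
153.6 -14.1
```

Emit:
step_arm(motion="0 -4 10 -1;0 -15 30 -2;0 -35 65 -4;0 -55 105 -6;0 -75 145 -7;0 -90 185 -8;0 -98 215 -9;0 -100 237 -9;0 -100 240 -9;0 -100 240 -9;0 -100 240 -9;0 -100 240 -9")

```text
time_s: 20.7
tool_pos: [0.6357, 0.1656, 0.2042]
ee_rot: [-0.009, 1.573, 0.009]
wrist_force: [0.4, -1.1, -0.1]
grip_width: 1.001
```

```bash
python3 snap.py w9;  python3 - <<'E'
from h import *
r=pickle.load(open('w9.pkl','rb'))
cv2.imwrite('pics/w9c.png',cv2.resize(r['image'][80:270,190:370,::-1],None,fx=3,fy=3))
E
```

```text
20.7 [0.6357 0.1656 0.2042] [[-0.002, -0.0112, 0.9999], [0.0001, 0.9999, 0.0112], [-1.0, 0.0001, -0.002]] [ 0.4 -1.1 -0.1] 1.001
```

View pics/w9c.png

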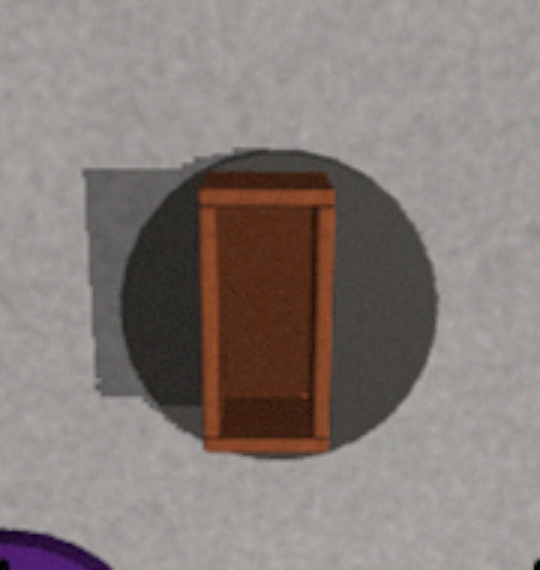

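Run:
```python
from h import *
r=pickle.load(open('w9.pkl','rb'));t=r['tool'];o=[190-.33,80-.33]
P=plane(r,np.array([(200,190),(336,189),(328,452),(206,452)])/3+o,.067,t)*1000
print(P.round(1).tolist(),P.mean(0))
for i in range(4):
    d=P[(i+1)%4]-P[i];print(np.linalg.norm(d).round(1),np.degrees(np.arctan2(d[1],d[0])).round(1))
C=plane(r,np.array([(122,300),(436,306),(150,230),(404,220),(280,150),(420,250),(415,375),(280,458)])/3+o,.015,t);print(circle(C))
```

```text
[[590.6, 141.1, 67.0], [589.8, 186.3, 67.0], [684.8, 186.6, 67.0], [685.3, 141.9, 67.0]] [637.60242542 163.98049481  67.        ]
45.1 91.0
95.0 0.2
44.7 -89.4
94.7 -179.6
(array([646.9, 168.3]), np.float64(126.3))
```

Emit:
step_arm(motion="0 -2 2 0;35 -2 2 0;75 -2 2 0;110 -2 2 0;145 -2 2 0;165 -2 2 0;177 -2 2 0;183 -2 2 0;183 -2 2 0;183 -2 2 0")

```text
time_s: 21.75
tool_pos: [0.6405, 0.1628, 0.0229]
ee_rot: [-0.007, 1.569, 0.008]
wrist_force: [0.3, 0.1, 0.6]
grip_width: 0.997
```

Emit:
step_arm(motion="0 0 0 0;0 0 0 0;0 0 0 0;0 0 0 0;0 0 0 0;0 0 0 0;0 0 0 0;0 0 0 0", gripper=0, grip_force=40)

```text
time_s: 22.55
tool_pos: [0.6402, 0.1629, 0.0227]
ee_rot: [-0.007, 1.569, 0.008]
wrist_force: [-1.0, -0.6, 6.1]
grip_width: 0.525
```

Emit:
step_arm(motion="-5 0 0 0;-15 0 0 0;-30 0 0 0;-50 0 0 0;-75 0 0 0;-100 0 0 0;-115 0 0 0;-120 0 0 0;-120 0 0 0;-120 0 0 0")

```text
time_s: 23.55
tool_pos: [0.6386, 0.1623, 0.1407]
ee_rot: [-0.008, 1.573, 0.007]
wrist_force: [-0.3, -0.3, -1.9]
grip_width: 0.527
```

```bash
python3 snap.py w10; python3 snap.py t10 top
```

```text
23.55 [0.6386 0.1623 0.1407] [[-0.002, -0.0091, 1.0], [-0.0006, 1.0, 0.0091], [-1.0, -0.0006, -0.002]] [-0.3 -0.3 -1.9] 0.527
23.6 [0.6384 0.1622 0.1403] [[-0.0026, -0.0091, 1.0], [-0.0008, 1.0, 0.0091], [-1.0, -0.0008, -0.0026]] [-0.4 -0.9 -2.5] 0.526
```

View pics/w10.png

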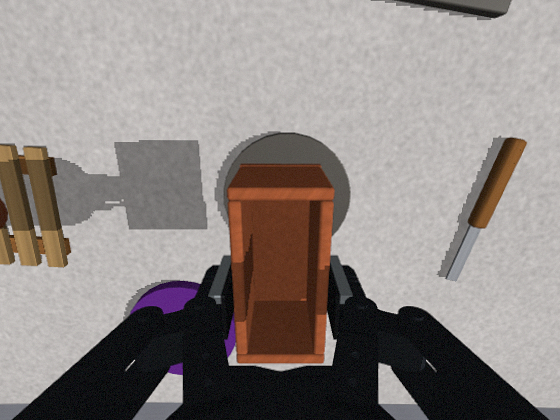

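Run:
```python
from h import *
r=pickle.load(open('w10.pkl','rb'));t=r['tool'];Rt=R.from_rotvec(t[1]).as_matrix()
Q=plane(r,[(229,189),(334,188),(325.5,362),(237,361)],t[0][2]+.0443,t);q=(Q-t[0])@Rt*1000;print(q.round(1),q.mean(0))
r=pickle.load(open('t10.pkl','rb'));hsv=cv2.cvtColor(r['image'],cv2.COLOR_RGB2HSV)
cv2.imwrite('pics/t10c.png',cv2.convertScaleAbs(cv2.resize(r['image'][155:240,205:310,::-1],None,fx=6,fy=6,interpolation=cv2.INTER_CUBIC),alpha=1.6))
```

```text
[[-44.2 -21.9 -49.3]
 [-44.2  22.4 -49.8]
 [-44.4  23.2  44. ]
 [-44.4 -22.8  43.4]] [-44.29449498   0.23161622  -2.92165447]
```

View pics/t10c.png

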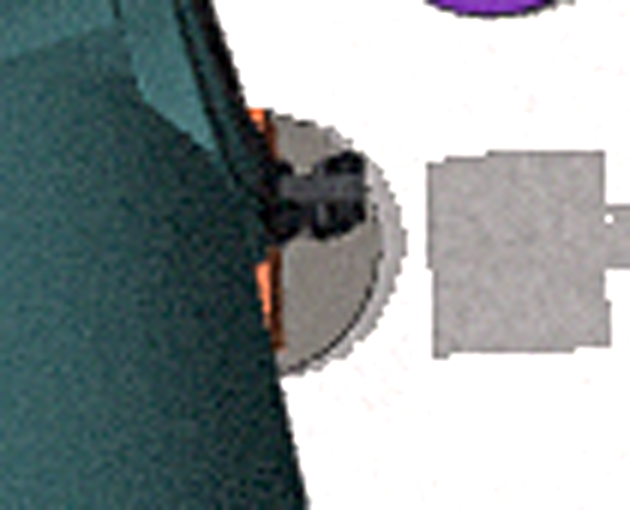

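Emit:
step_arm(motion="0 -6 -3 0.5;0 -18 -10 1;0 -38 -21 2;0 -64 -36 3;0 -92 -52 4;0 -122 -69 5;0 -152 -86 6;0 -182 -102 7;0 -212 -119 8;0 -242 -136 9;0 -272 -153 10;0 -302 -170 11;0 -332 -187 12;0 -362 -204 13;0 -388 -218 14;0 -410 -231 14.5;0 -426 -240 14.8;0 -435 -245 14.8;0 -435 -245 14.8;0 -435 -245 14.8")

```text
time_s: 25.65
tool_pos: [0.3985, -0.2741, 0.1417]
ee_rot: [0.196, 1.562, -0.195]
wrist_force: [-0.1, 0.2, -1.9]
grip_width: 0.531
```

```bash
python3 snap.py w11; python3 snap.py t11 top
python3 - <<'E'
from h import *
r=pickle.load(open('t11.pkl','rb'))
cv2.imwrite('pics/t11c.png',cv2.convertScaleAbs(cv2.resize(r['image'][160:235,205:285,::-1],None,fx=7,fy=7,interpolation=cv2.INTER_CUBIC),alpha=1.6))
E
```

```text
25.65 [ 0.3985 -0.2741  0.1417] [[0.0001, 0.2466, 0.9691], [0.0005, 0.9691, -0.2466], [-1.0, 0.0005, -0.0]] [-0.1  0.2 -1.9] 0.531
25.7 [ 0.3989 -0.2737  0.1417] [[0.0002, 0.2454, 0.9694], [0.0006, 0.9694, -0.2454], [-1.0, 0.0007, 0.0001]] [ 0.5  0.4 -2.2] 0.532
```

View pics/w11.png

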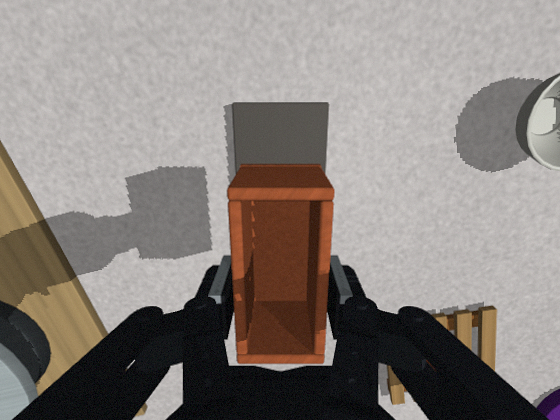

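View pics/t11c.png

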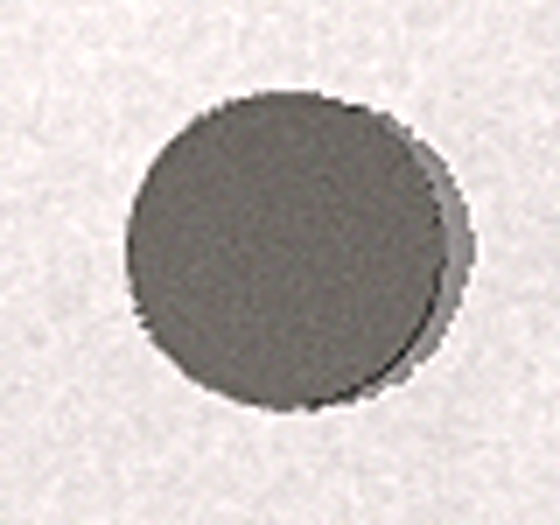

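Run:
```python
from h import *
r=pickle.load(open('w11.pkl','rb'));t=r['tool'];Rt=R.from_rotvec(t[1]).as_matrix()
P=plane(r,[(234,104),(328,103.5)],.015,t);d=P[1]-P[0];print(P.round(4),np.linalg.norm(d),np.degrees(np.arctan2(d[1],d[0])))
e=d/np.linalg.norm(d);n=np.array([e[1],-e[0],0]);print('centre',P.mean(0)+n*.08)
r=pickle.load(open('t11.pkl','rb'))
C=plane(r,np.array([(127,250),(442,250),(284,91),(288,410)])/7+[205-.43,160-.43],.015);print((C*1000).round(1), circle(C))
```

```text
[[ 0.3087 -0.2952  0.015 ]
 [ 0.3297 -0.2112  0.015 ]] 0.0865417232286318 75.97012813574689
centre [ 0.39684981 -0.27257703  0.015     ]
[[648.4 231.   15. ]
 [644.1 102.3  15. ]
 [711.6 165.1  15. ]
 [580.9 166.8  15. ]] (array([646.3, 166.7]), np.float64(129.7))
```

Emit:
step_arm(motion="10 -0.5 0 0;30 -0.5 0 0;55 -0.5 0 0;80 -0.5 0 0;100 -0.5 0 0;110 -0.5 0 0;114 -0.5 0 0;116 -0.5 0 0;116 -0.5 0 0;116 -0.5 0 0")

```text
time_s: 26.75
tool_pos: [0.3989, -0.2755, 0.0264]
ee_rot: [0.195, 1.56, -0.196]
wrist_force: [0.5, 0.0, -1.3]
grip_width: 0.524
```

Emit:
step_arm(motion="1 0 0 0;2 0 0 0;2 0 0 0")

```text
time_s: 27.05
tool_pos: [0.3984, -0.2752, 0.0239]
ee_rot: [0.196, 1.562, -0.196]
wrist_force: [-0.3, -0.0, -1.7]
grip_width: 0.525
```

Emit:
step_arm(motion="0.7 0 0 0;1.4 0 0 0;2 0 0 0;2 0 0 0")

```text
time_s: 27.45
tool_pos: [0.3983, -0.2752, 0.0226]
ee_rot: [0.196, 1.562, -0.196]
wrist_force: [-1.2, 1.3, 10.1]
grip_width: 0.532
```

Emit:
step_arm(motion="-1 0 0 0;-1 0 0 0;-1 0 0 0;-1 0 0 0;-1 0 0 0;-1 0 0 0", gripper=1)

```text
time_s: 28.05
tool_pos: [0.3983, -0.2751, 0.0226]
ee_rot: [0.196, 1.562, -0.196]
wrist_force: [0.1, -1.1, 1.3]
grip_width: 1.001
```

Emit:
step_arm(motion="-10 0 0 0;-30 0 0 0;-60 0 0 0;-100 0 0 0;-140 0 0 0;-170 0 0 0;-180 0 0 0;-180 0 0 0;-180 0 0 0")

```text
time_s: 28.95
tool_pos: [0.3976, -0.2746, 0.202]
ee_rot: [0.196, 1.563, -0.195]
wrist_force: [0.0, -0.4, -0.0]
grip_width: 0.999
```

```bash
python3 snap.py w12;  python3 - <<'E'
from h import *
r=pickle.load(open('w12.pkl','rb'))
cv2.imwrite('pics/w12c.png',cv2.resize(r['image'][70:270,195:365,::-1],None,fx=3,fy=3))
E
```

```text
28.95 [ 0.3976 -0.2746  0.202 ] [[-0.0013, 0.2466, 0.9691], [0.0009, 0.9691, -0.2466], [-1.0, 0.0005, -0.0015]] [ 0.  -0.4 -0. ] 0.999
```

View pics/w12c.png

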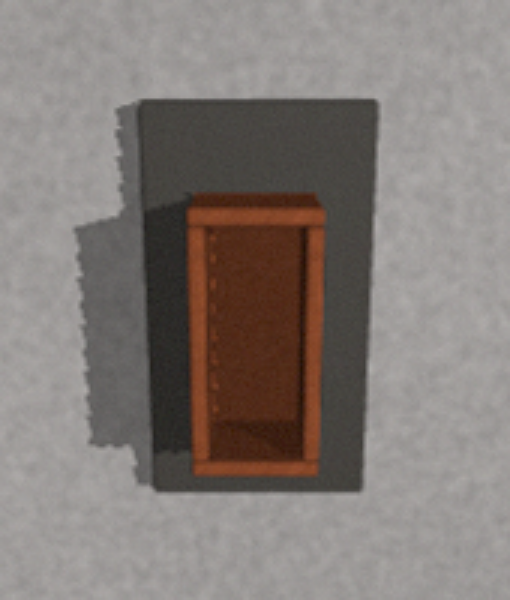

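Run:
```python
from h import *
r=pickle.load(open('w12.pkl','rb'));t=r['tool'];o=[195-.33,70-.33];Rt=R.from_rotvec(t[1]).as_matrix()
T=plane(r,np.array([(143,101),(378,101),(363,490),(154,490)])/3+o,.015,t)*1000
P=plane(r,np.array([(187,208),(326,208),(318,475),(192,475)])/3+o,.067,t)*1000
for Q in(T,P):print(Q.mean(0).round(1),[np.linalg.norm(Q[i]-Q[i-1]).round(1) for i in range(4)],np.degrees(np.arctan2(*(Q[2]-Q[1])[[1,0]])).round(1))
print(((P.mean(0)-T.mean(0))@Rt).round(1))
```

```text
[ 394.4 -272.6   15. ] [np.float64(157.3), np.float64(87.0), np.float64(157.3), np.float64(89.5)] -14.1
[ 395.7 -274.4   67. ] [np.float64(95.1), np.float64(45.6), np.float64(95.1), np.float64(45.7)] -14.6
[-52.   -1.5   1.7]
```

Emit:
step_arm(motion="0 10 12 0;0 35 40 0;0 65 74 0;0 95 107 0;0 125 141 0;0 155 175 0;0 180 203 0;0 194 219 0;0 197 222 0;0 197 222 0;0 197 222 0")

```text
time_s: 30.1
tool_pos: [0.6603, -0.1401, 0.2018]
ee_rot: [0.196, 1.565, -0.198]
wrist_force: [-1.0, -0.1, 0.1]
grip_width: 0.997
```

```bash
python3 snap.py w13;  python3 - <<'E'
from h import *
r=pickle.load(open('w13.pkl','rb'))
cv2.imwrite('pics/w13c.png',cv2.resize(r['image'][80:270,195:365,::-1],None,fx=3,fy=3))
t=r['tool'];hsv=cv2.cvtColor(r['image'],cv2.COLOR_RGB2HSV)
tc=(hsv[...,1]>150)&(hsv[...,0]<13)
c=contour(biggest(tc,(235,130,330,240)));print(c.min(0),c.max(0))
lo=c[:,1]>c[:,1].max()-24
print('rim',circle(plane(r,c[lo],.095,t)))
E
```

```text
30.1 [ 0.6603 -0.1401  0.2018] [[-0.0028, 0.2482, 0.9687], [-0.0005, 0.9687, -0.2482], [-1.0, -0.0012, -0.0026]] [-1.  -0.1  0.1] 0.997
[256. 157.] [306. 219.]
rim (array([ 660.6, -139.5]), np.float64(48.2))
```

View pics/w13c.png

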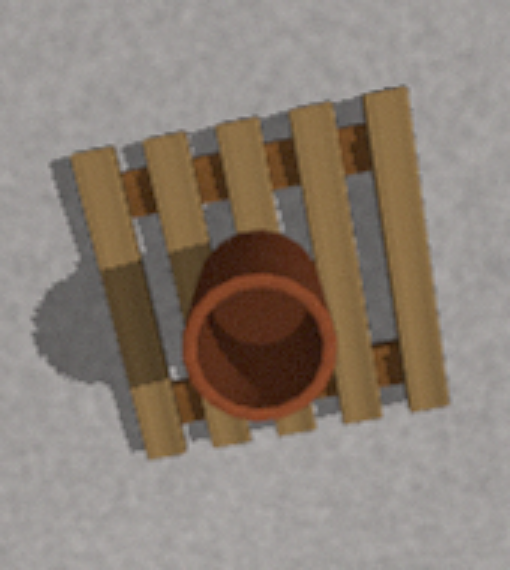

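Emit:
step_arm(motion="30 0 0.5 0;65 0 0.5 0;100 0 0.5 0;130 0 0.5 0;150 0 0.5 0;162 0 0.5 0;167 0 0.5 0;167 0 0.5 0;167 0 0.5 0")

```text
time_s: 31.05
tool_pos: [0.6633, -0.1396, 0.0369]
ee_rot: [0.196, 1.56, -0.196]
wrist_force: [0.6, -0.2, 0.4]
grip_width: 1.001
```

Emit:
step_arm(motion="0 0 0 0;0 0 0 0;0 0 0 0;0 0 0 0;0 0 0 0;0 0 0 0;0 0 0 0;0 0 0 0", gripper=0, grip_force=35)

```text
time_s: 31.85
tool_pos: [0.6631, -0.1393, 0.0368]
ee_rot: [0.196, 1.561, -0.196]
wrist_force: [-1.1, -0.5, 6.1]
grip_width: 0.584
```

Emit:
step_arm(motion="-5 0 0 0;-15 0 0 0;-30 0 0 0;-50 0 0 0;-75 0 0 0;-95 0 0 0;-105 0 0 0;-110 0 0 0;-110 0 0 0;-110 0 0 0")

```text
time_s: 32.85
tool_pos: [0.6617, -0.1389, 0.1448]
ee_rot: [0.196, 1.564, -0.196]
wrist_force: [-0.7, 0.2, -2.7]
grip_width: 0.587
```

```bash
python3 snap.py w14;python3 - <<'E'
from h import *
r=pickle.load(open('w14.pkl','rb'));t=r['tool'];Rt=R.from_rotvec(t[1]).as_matrix();hsv=cv2.cvtColor(r['image'],cv2.COLOR_RGB2HSV)
tc=(hsv[...,1]>120)&(hsv[...,0]<13)&(hsv[...,2]>60)
c=contour(biggest(tc,(222,200,342,365)));c=c[c[:,1]>315];P=plane(r,c,t[0][2]+.062,t)
q=(P-t[0])@Rt;print(circle(q[:,1:]))
E
```

```text
32.85 [ 0.6617 -0.1389  0.1448] [[-0.0018, 0.2466, 0.9691], [0.0003, 0.9691, -0.2466], [-1.0, -0.0002, -0.0018]] [-0.7  0.2 -2.7] 0.587
(array([-0.3, -4.9]), np.float64(45.9))
```

View pics/w14.png

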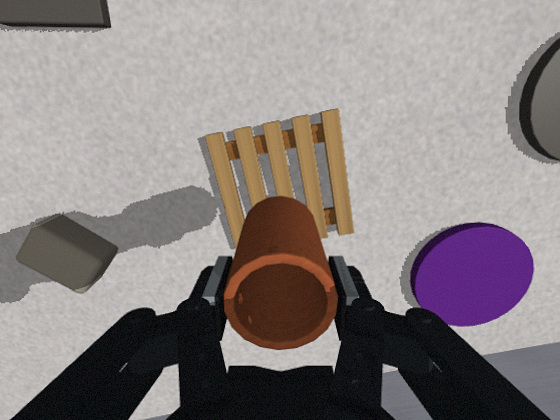

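Run:
```python
from h import *
for n,pts in(('w14',[(224,298),(337.5,298),(281,349.5),(281,253)]),):
    r=pickle.load(open(n+'.pkl','rb'));t=r['tool'];Rt=R.from_rotvec(t[1]).as_matrix()
    q=(plane(r,pts,t[0][2]+.0585,t)-t[0])@Rt*1000;print(q.round(1),circle(q[:,1:]/1000))
    b=[(280,196.5)];print(((plane(r,b,t[0][2]-.0215,t)-t[0])@Rt*1000).round(1))
```

```text
[[-58.5 -23.9  -5.4]
 [-58.5  24.1  -5.4]
 [-58.5   0.2  22. ]
 [-58.5   0.2 -26.7]] (array([ 0.1, -2.3]), np.float64(48.6))
[[ 21.5  -0.2 -25.4]]
```

Emit:
step_arm(motion="0 7 -2 0;0 22 -7 0;0 46 -14 0;0 74 -22 0;0 102 -31 0;0 130 -39 0;0 158 -48 0;0 186 -56 0;0 214 -65 0;0 240 -73 0;0 264 -80 0;0 281 -85 0;0 290 -88 0;0 293 -88 0;0 293 -88 0;0 293 -88 0")

```text
time_s: 34.5
tool_pos: [0.6498, 0.1643, 0.1457]
ee_rot: [0.197, 1.562, -0.199]
wrist_force: [-0.4, -0.3, -1.9]
grip_width: 0.585
```

```bash
python3 snap.py w15
```

```text
34.5 [0.6498 0.1643 0.1457] [[0.0, 0.2491, 0.9685], [-0.0014, 0.9685, -0.2491], [-1.0, -0.0014, 0.0004]] [-0.4 -0.3 -1.9] 0.585
```

View pics/w15.png

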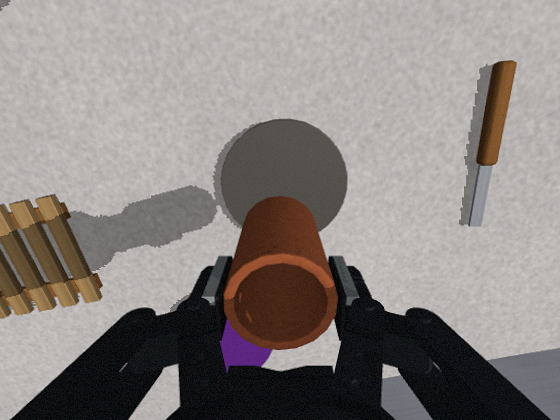

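Run:
```python
from h import *
r=pickle.load(open('w15.pkl','rb'));t=r['tool'];hsv=cv2.cvtColor(r['image'],cv2.COLOR_RGB2HSV)
m=biggest((hsv[...,2]<100)&(hsv[...,1]<60),(205,100,365,235));c=contour(m)
c=c[(c[:,1]<225)&((c[:,0]>285)|((c[:,1]<150)&(c[:,0]>250)))&~((c[:,0]<325)&(c[:,1]>190))]
print(len(c),circle(plane(r,c,.015,t)))
print(circle(plane(r,[(221.5,178),(347,178),(284,119.5),(240,132),(328,132)],.015,t)))
```

```text
167 (array([646.7, 167.5]), np.float64(128.4))
(array([644.7, 169.5]), np.float64(128.0))
```

Emit:
step_arm(motion="10 2 -2 0;30 2 -2 0;55 2 -2 0;75 2 -2 0;92 2 -2 0;101 2 -2 0;105 2 -2 0;106 2 -2 0;106 2 -2 0;106 2 -2 0")

```text
time_s: 35.55
tool_pos: [0.6489, 0.1692, 0.0407]
ee_rot: [0.196, 1.56, -0.195]
wrist_force: [0.0, -0.6, -2.3]
grip_width: 0.583
```

Emit:
step_arm(motion="1 0 0 0;2 0 0 0;2 0 0 0")

```text
time_s: 35.85
tool_pos: [0.6481, 0.169, 0.0378]
ee_rot: [0.196, 1.562, -0.196]
wrist_force: [-0.7, 0.1, -2.2]
grip_width: 0.583
```

Emit:
step_arm(motion="0 -1.5 0 0;0.7 -1.5 0 0;1.4 -1.5 0 0;2 -1.5 0 0;2 -1.5 0 0")

```text
time_s: 36.35
tool_pos: [0.6479, 0.167, 0.0369]
ee_rot: [0.196, 1.562, -0.196]
wrist_force: [-2.1, -0.4, 6.1]
grip_width: 0.585
```

Emit:
step_arm(motion="-1 0 0 0;-1 0 0 0;-1 0 0 0;-1 0 0 0;-1 0 0 0;-1 0 0 0", gripper=1)

```text
time_s: 36.95
tool_pos: [0.6477, 0.1675, 0.0366]
ee_rot: [0.196, 1.562, -0.196]
wrist_force: [0.2, -0.2, 0.6]
grip_width: 1.001
```

Emit:
step_arm(motion="-10 0 0 0;-30 0 0 0;-60 0 0 0;-100 0 0 0;-140 0 0 0;-160 0 0 0;-170 0 0 0;-170 0 0 0;-170 0 0 0")

```text
time_s: 37.85
tool_pos: [0.6468, 0.1673, 0.2057]
ee_rot: [0.195, 1.564, -0.196]
wrist_force: [0.1, -0.4, -0.4]
grip_width: 1.0
```

```bash
python3 snap.py w16;  python3 - <<'E'
from h import *
r=pickle.load(open('w16.pkl','rb'))
cv2.imwrite('pics/w16c.png',cv2.resize(r['image'][80:270,195:365,::-1],None,fx=3,fy=3))
t=r['tool'];Rt=R.from_rotvec(t[1]).as_matrix();hsv=cv2.cvtColor(r['image'],cv2.COLOR_RGB2HSV)
c=contour(biggest((hsv[...,1]>150)&(hsv[...,0]<13),(235,130,330,250)))
lo=c[:,1]>c[:,1].max()-24
print('rim',circle(plane(r,c[lo],.095,t)))
m=biggest((hsv[...,2]<100),(200,100,365,260));c=contour(m);c=c[(c[:,0]>280)]
P=plane(r,c,.015,t);print('tile',circle(P))
E
```

```text
37.85 [0.6468 0.1673 0.2057] [[-0.0019, 0.2466, 0.9691], [-0.0006, 0.9691, -0.2466], [-1.0, -0.001, -0.0017]] [ 0.1 -0.4 -0.4] 1.0
rim (array([645.4, 166.7]), np.float64(47.8))
tile (array([646.3, 168. ]), np.float64(127.8))
```

View pics/w16c.png

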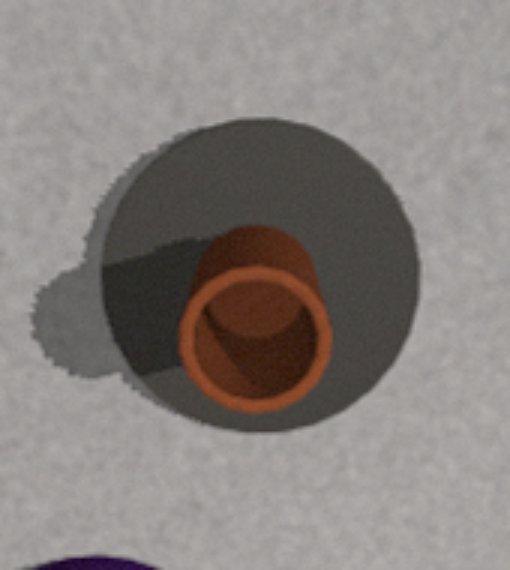

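Centred to about 1.5 mm. Now I move the arm clear and take final overview pictures.

Emit:
step_arm(motion="-15 -10 0 0;-35 -40 0 0;-50 -80 0 0;-60 -120 0 0;-60 -150 0 0;-60 -170 0 0;-60 -170 0 0;-60 -170 0 0;-60 -170 0 0")

```text
time_s: 38.8
tool_pos: [0.606, 0.0046, 0.2666]
ee_rot: [0.195, 1.562, -0.193]
wrist_force: [0.6, -0.4, 0.6]
grip_width: 1.004
```

```bash
python3 snap.py t17 top; python3 snap.py s17 scene
python3 - <<'E'
from h import *
a=pickle.load(open('top0.pkl','rb'));r=pickle.load(open('t17.pkl','rb'))
for n,w in(('bowl',(290,262,340,310)),('block',(415,158,465,200)),('knife',(160,158,192,226))):
  o=[]
  for q in(a,r):
    g=cv2.cvtColor(q['image'],cv2.COLOR_RGB2HSV)
    if n=='bowl': m=g[...,2]>175
    elif n=='block': m=(g[...,1]>25)&(g[...,0]>12)&(g[...,0]<35)
    else: m=(g[...,1]>90)
    mm=np.zeros(m.shape,bool);mm[w[1]:w[3],w[0]:w[2]]=m[w[1]:w[3],w[0]:w[2]]
    v,u=np.nonzero(mm);o.append((len(u),u.mean().round(1) if len(u) else None,v.mean().round(1) if len(v) else None))
  print(n,o)
E
```

```text
38.8 [0.606  0.0046 0.2666] [[-0.0002, 0.2445, 0.9697], [0.001, 0.9697, -0.2445], [-1.0, 0.001, -0.0004]] [ 0.6 -0.4  0.6] 1.004
38.85 [0.6061 0.0048 0.2665] [[-0.0002, 0.244, 0.9698], [0.0009, 0.9698, -0.244], [-1.0, 0.0008, -0.0004]] [-0.2 -0.3  0.4] 1.0
bowl [(16, np.float64(321.0), np.float64(282.6)), (87, np.float64(293.5), np.float64(284.1))]
block [(520, np.float64(439.0), np.float64(179.1)), (512, np.float64(438.7), np.float64(178.7))]
knife [(166, np.float64(171.7), np.float64(202.5)), (166, np.float64(171.7), np.float64(202.6))]
```

View pics/t17.png

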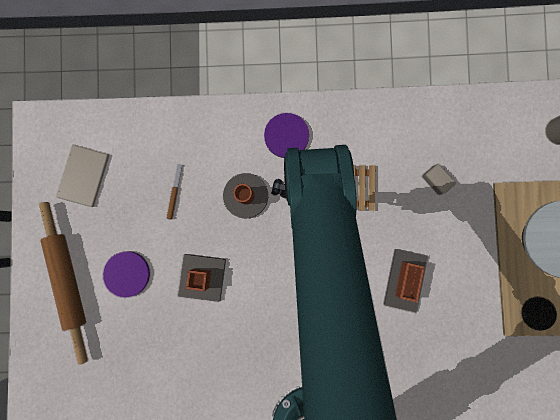

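View pics/s17.png

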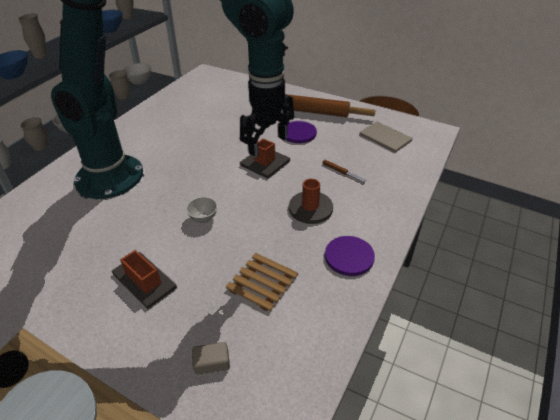

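Run:
```python
from h import *
r=pickle.load(open('t17.pkl','rb'));g=cv2.cvtColor(r['image'],cv2.COLOR_RGB2HSV)
for n,w,z,c in(('round',(225,175,262,212),.095,(646.3,166.7)),('square',(183,262,215,298),.077,(417.2,296.6)),('obl',(393,255,430,308),.067,(395,-275.3))):
    m=biggest((g[...,1]>95)&(g[...,0]<20)&(g[...,2]>95),w);P=plane(r,contour(m),z);print(n,rect(P),circle(P) if n=='round' else '','tile(top)',c)
s0=pickle.load(open('scene0.pkl','rb'))['image'];s1=pickle.load(open('s17.pkl','rb'))['image']
print('bowl diff',np.abs(s0[195:225,185:220].astype(int)-s1[195:225,185:220]).mean())
```

```text
round (array([645.6, 166. ]), 47.8, 45.3, 88.1) (array([645.6, 165.8]), np.float64(46.5)) tile(top) (646.3, 166.7)
square (array([416.7, 297.2]), 49.4, 48.9, 81.8)  tile(top) (417.2, 296.6)
obl (array([ 395.7, -274.4]), 95.7, 46.9, -14.6)  tile(top) (395, -275.3)
bowl diff 8.671111111111111
```

```bash
python3 -c "
from rig import ctrl
print(ctrl.job_done())"
```

```text
the job is handed in; nothing more can be done
None
```

The job is handed in: all three pots stand upright on their own tiles, the rack is empty, and it took about 39 s of the 112 s allowed.

**Moves, in order:** I parked the round pot in the middle of the rack. The square pot then went to the square tile and the oblong pot to the oblong tile. Last, the round pot went from the rack to the round tile.

**Pot positions:** Measured from the top camera, each pot's centre is within about 1.2 mm of its tile's centre. The oblong pot's long side is within about 0.5° of the tile's. The wrist camera put the offsets at about 1.0 mm for the square pot, 1.5 mm for the round and 2.3 mm for the oblong. The two cameras disagreed by 2–4 mm on where the tiles are, so I averaged them.

**Bystanders:** The knife and block match their first pictures to within half a pixel. My colour check on the bowl failed because the arm partly hid it in the top view. In the scene view the bowl is at the same pixel as before, though brightness there differs a little (mean 8.7 of 255), most likely from the changed lighting and shadow.

**Forces:** The largest wrist force I read was about 17 N, while setting the square pot down. Readings came only at the end of each move, so a brief higher peak could have been missed.

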